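# Seat the stoppers along a curved sample tray

## Task

Go along the curved row of blue stoppers with the fingertips, starting at the yellow-dot end, and gently press each one in turn fully home before going on to the next. Stay low over the tray, only a few centimetres above the stoppers, until the last one is home, then move clear. Do not pull or lift anything, do not shift the tray, and leave the other things on the bench alone.

Things in the scene. Friction and masses are not known exactly. Their poses are not given: they have to be found in the camera images.
- tray: white curved tray, 30 mm high, 46 wide, about 180 long, about 0.7 kg, loose on the bench. Five black cuvettes (tops 44 mm above the bench), each with a blue stopper, 32 mm apart on an arc of radius 130 mm. A yellow 22 mm dot on the tray top marks one end, beyond stopper 1. Origin: underside, below the middle stopper; z up, y along the row towards the dot, x to the hollow side of the arc
- stopper1_top (a point): centre of the flat top of blue stopper 1 (the first, next to the yellow dot); head 15 mm across, 6 mm thick. The top is 50 mm above the bench when fully home (head seated on its cuvette) and up to 58 mm at the start
- stopper1 (a joint): how far stopper 1 has been pushed in, m: 0 is standing 8 mm proud, 0.008 is fully home against its stop; starts between 0 and 0.002. It slides straight down under about 4 N, stays where it is left, and meets a hard stop when home; it can be pulled up too
- stopper2_top (a point): centre of the flat top of blue stopper 2 (number 2 counted from the yellow dot); head 15 mm across, 6 mm thick. The top is 50 mm above the bench when fully home (head seated on its cuvette) and up to 58 mm at the start
- stopper2 (a joint): how far stopper 2 has been pushed in, m: 0 is standing 8 mm proud, 0.008 is fully home against its stop; starts between 0 and 0.002. It slides straight down under about 4 N, stays where it is left, and meets a hard stop when home; it can be pulled up too
- stopper3_top (a point): centre of the flat top of blue stopper 3 (number 3 counted from the yellow dot); head 15 mm across, 6 mm thick. The top is 50 mm above the bench when fully home (head seated on its cuvette) and up to 58 mm at the start
- stopper3 (a joint): how far stopper 3 has been pushed in, m: 0 is standing 8 mm proud, 0.008 is fully home against its stop; starts between 0 and 0.002. It slides straight down under about 4 N, stays where it is left, and meets a hard stop when home; it can be pulled up too
- stopper4_top (a point): centre of the flat top of blue stopper 4 (number 4 counted from the yellow dot); head 15 mm across, 6 mm thick. The top is 50 mm above the bench when fully home (head seated on its cuvette) and up to 58 mm at the start
- stopper4 (a joint): how far stopper 4 has been pushed in, m: 0 is standing 8 mm proud, 0.008 is fully home against its stop; starts between 0 and 0.002. It slides straight down under about 4 N, stays where it is left, and meets a hard stop when home; it can be pulled up too
- stopper5_top (a point): centre of the flat top of blue stopper 5 (the last, at the end away from the dot); head 15 mm across, 6 mm thick. The top is 50 mm above the bench when fully home (head seated on its cuvette) and up to 58 mm at the start
- stopper5 (a joint): how far stopper 5 has been pushed in, m: 0 is standing 8 mm proud, 0.008 is fully home against its stop; starts between 0 and 0.002. It slides straight down under about 4 N, stays where it is left, and meets a hard stop when home; it can be pulled up too
- cuvette_a: spare white cuvette, square 12.5 x 12.5 mm, 43 mm tall, standing loose on the bench close to the tray; not part of the job. Origin: centre of its underside
- cuvette_b: second spare white cuvette like cuvette_a, also standing loose close to the tray; leave alone. Origin: centre of its underside
- vial: amber vial with white cap, 26 mm across, 50 mm tall, standing loose close to the tray; leave alone. Origin: centre of its underside
- marker: white marker pen with green cap, 132 mm long, 16 mm thick, lying loose on the bench along its own x; leave alone. Origin: under its middle
- spatula: flat steel laboratory spatula, 175 mm long, 5 mm thick, lying loose along its own x; leave alone. Origin: under its middle
- beaker: open glass beaker, 66 mm across, 75 mm tall; leave alone. Origin: centre of its underside
- buffer: capped clear bottle, 60 mm across, 120 mm tall; leave alone. Origin: centre of its underside
Not all that is in view belongs to the job. What is shaped like the tray but orange is not meant.

How it is judged:
By the outcome, as a careful person would: the job done as asked, in the order asked, and still so for the second after the job is handed in, with the robot touching nothing.
It also fails if it takes over 42 s, if anything falls off the work surface, if the arm or the gripper's body presses on something with over 40 N, if the wrist force passes 120 N, or if a joint passes its speed limit or range.

## Robot

A 6-joint arm with a two-finger parallel gripper is mounted at the origin on the work surface. World frame = base frame: x ahead of the robot, y to its left, z up, the work surface at z = 0. Lengths are in m, angles in rad, forces in N, time in s.
With the tool pointing down it reaches from about 0.35 to 0.725 m from the base axis. Payload 4.3 kg.
Tool frame: the origin (TCP) lies at the very end of the fingers, on their centre line; the grasp point (between the pads) lies 19 mm behind it; z points along the fingers, y is the direction in which the jaws open and shut (so a half turn about z gives the same grasp; the last joint's range is limited). The gripper opens to 85 mm and grips with 20 to 120 N. Pads are 22 mm wide; open, the fingers measure 114 mm over their backs; the gripper's body (76 mm by 85 mm) begins 54 mm behind the grasp point. The pads swing forward as they close: fully open they stand 13 mm farther back than shut.
Start: joints at [1.215, 0.377, 0.081, 1.274, 0, 1.46], TCP at [0.14, 0.558, 0.231] pointing down, gripper open.
Joint ranges: [-2.72, 2.72], [-0.84, 1.66], [-1.02, 1.22], [-1.77, 2.12], [-1.37, 1.28], [-3.14, 3.14]. Speed limits (rad/s): [2.57, 2.57, 3.14, 3.14, 3.14, 3.14].

## Interface

Orientations are given as [roll, pitch, yaw] about the fixed x, y, z axes, in that order (R = Rz(yaw) Ry(pitch) Rx(roll)).
In Python, from plant import robot, eyes, models gives the robot as it stands.
- The arm moves only by the tool servo_tool, never from a script. Its argument "motion" is a list of rows, each an object with "delta_pos": the shift along the world's x, y, z in cm, a list of three; "yaw": the turn about the world's z in rad; "hand": the opening, from -1 (shut) to 1 (fully open). A call has 1 to 5 rows; each row shifts and turns the commanded pose from where the row before left it; what a row does not reach is not made up. A row lasts 1/10 s, in which the tool goes at most 50 mm and 8.59 degrees, less where a joint would pass 70% of its speed; a pose out of reach is approached as far as the arm can. A call is refused whole if a number of a shift passes 5 or a number of a turn 0.15, either way. A call with a gripper value outside its range is refused whole. The fingers move at their own pace and stop on an object; "grip_force" is the grip in N (left out, the last holds). Time passes only in rows, so rows that do not move let the fingers close. It gives the time, the measured TCP pose, the force and the opening at its end, in the units of the state.
- robot.state(): the state, without advancing time (a new reading comes with each control period).
- eyes.camera(name): name is "side" or "top" or "wrist"; returns a dict with "img" (420x560x3 uint8, red, green, blue), "fx", "fy", "cx", "cy" (pixels), "world_to_cam" (4x4, takes a point from world to camera coordinates); the wrist camera has in their place "tool_from_camera" (4x4, takes a point from camera to tool coordinates, whose origin is the TCP and whose axes are the flange's). Camera axes: x right, y down, z forward; pixel columns grow to the right and rows downward; lengths in m; the calibration is good to about 2 mm. A picture is of the moment at which its call begins: read the wrist's pose just before it. There is no depth.
- robot.hand_in(): hands the job in, once; it reports no verdict.
Trained networks look in the newest picture that a camera, given by its name, has taken for a name from the list of things; names that differ only in an ending like _2 or _b are one class to them, and where a whole thing is asked for, a point or a joint stands for the part that bears it (a point fixed in the world has none). Each returns a list of dicts, best first, with "conf" (0 to 1); they miss things now and then, are a little off and sometimes report something else, mostly with a low value. They report only what shows in the picture. A call takes as long as a camera call. They do not tell look-alikes from the thing itself.
- models.trace(camera, target): "pixels" (420x560 bool, what is visible of it) and "extent" ([left, top, right, bottom] in pixels, round what is visible of it).
The state is a dict: "time_s": time; "joints": joint angles; "qvel": joint speeds; "joint_torque": joint torques, N m; "tcp_pos": TCP position; "tool_rot": TCP orientation; "ft_force": force on the tool from outside, world axes, zero at the start; "torque": the same for the moment, N m; "grip_width": finger opening in m.
Only numpy, scipy, OpenCV 4.12 (cv2) and the standard library are available. Lean on these libraries where they do the work, as an engineer would, in place of code of your own. Each camera call takes 0.05 s, during which the arm holds its last target.

## Working session

There is one attempt and no reset: what is moved stays moved. The work goes in short steps, Python scripts to look and compute and a tool call to move; the robot and the scene stay as the last step left them, time stands still between calls to the robot, and variables do not carry over. Pictures are saved under pics/ and viewed, and the job is handed in when it is done.

Besides the shell and the picture viewer there is one more tool, called after "Call:" as name([rows], argument=value, ...), one row to a line, values as JSON. servo_tool: Moves the arm, as the interface text tells. Its arguments: {"type":"object","properties":{"motion":{"type":"array"},"grip_force":{"type":"number"}},"required":["motion"]}

```bash
mkdir -p pics; ls; cat > h.py <<'E'
from plant import robot, eyes, models
import numpy as np, cv2
def save(n,img): cv2.imwrite('pics/'+n,cv2.cvtColor(img,cv2.COLOR_RGB2BGR))
def ray(c,u,v,z):
    T=np.linalg.inv(c['world_to_cam']); d=T[:3,:3]@np.array([(u-c['cx'])/c['fx'],(v-c['cy'])/c['fy'],1]); o=T[:3,3]
    return o+d*(z-o[2])/d[2]
E
python3 - <<'E'
from h import *
for n in ['top','side']:
    c=eyes.camera(n); save(n+'0.png',c['img']); print(n,c['fx'],c['cx'],c['cy'],np.round(c['world_to_cam'],3).tolist())
    for t in ['tray','stopper1_top','vial','cuvette_a']:
        for r in models.trace(n,t)[:7]: print(t,round(r['conf'],2),r['extent'])
s=robot.state(); print(s)
E
```

```text
pics
top 498.51487570663676 278.90935018914826 200.97809831241287 [[0.004, -1.0, 0.016, -0.038], [-0.995, -0.006, -0.103, 0.489], [0.103, -0.016, -0.995, 1.444], [0.0, 0.0, 0.0, 1.0]]
tray 0.83 [226.8, 152.8, 280.3, 199.2]
tray 0.56 [309.2, 113.5, 340.6, 171.9]
vial 0.49 [280.3, 180.0, 289.8, 187.3]
side 394.8071811326651 282.1427382106947 211.1072073904474 [[0.74, -0.672, 0.019, -0.341], [-0.342, -0.4, -0.85, 0.232], [0.579, 0.623, -0.526, 0.714], [0.0, 0.0, 0.0, 1.0]]
tray 0.96 [265.2, 200.5, 336.4, 231.4]
tray 0.86 [371.1, 207.7, 407.2, 258.5]
vial 0.5 [314.2, 220.0, 323.2, 246.0]
cuvette_a 0.59 [290.2, 197.9, 293.5, 203.5]
cuvette_a 0.43 [306.2, 192.7, 313.3, 209.5]
{'time_s': 0.5, 'joints': array([1.21468721e+00, 3.77315505e-01, 8.09591006e-02, 1.27438702e+00,
       3.42563652e-05, 1.46050381e+00]), 'qvel': array([ 0.0005026 , -0.00039204,  0.00210959, -0.00055078, -0.00064077,
       -0.00127785]), 'joint_torque': array([-5.83076617e-04, -4.63071871e+01,  2.69880992e+01,  2.70542383e-03,
       -7.41676126e-05,  4.66229167e-06]), 'tcp_pos': array([0.13991298, 0.55774167, 0.23130463]), 'tool_rot': array([ 3.14153630e+00, -2.82248883e-05,  2.89577605e+00]), 'ft_force': array([0.41185794, 0.74569366, 0.30919955]), 'torque': array([-0.04893477, -0.01704416,  0.01540399]), 'grip_width': 0.08576252593974823}
```

```bash
python3 - <<'E'
import cv2
a=cv2.imread('pics/top0.png'); cv2.imwrite('pics/topc.png',cv2.resize(a[90:230,190:390],None,fx=4,fy=4,interpolation=cv2.INTER_CUBIC))
b=cv2.imread('pics/side0.png'); cv2.imwrite('pics/sidec.png',cv2.resize(b[150:290,240:440],None,fx=4,fy=4,interpolation=cv2.INTER_CUBIC))
E
```

```text
(no output)
```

View pics/top0.png

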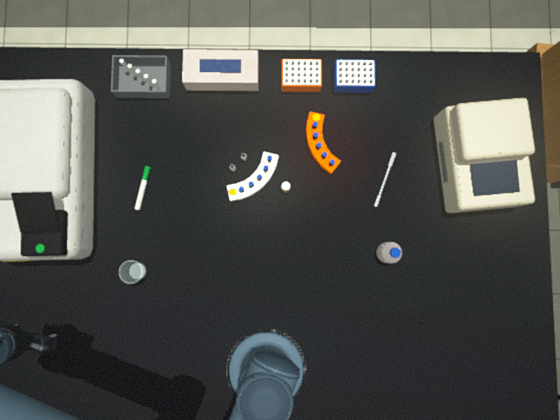

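View pics/topc.png

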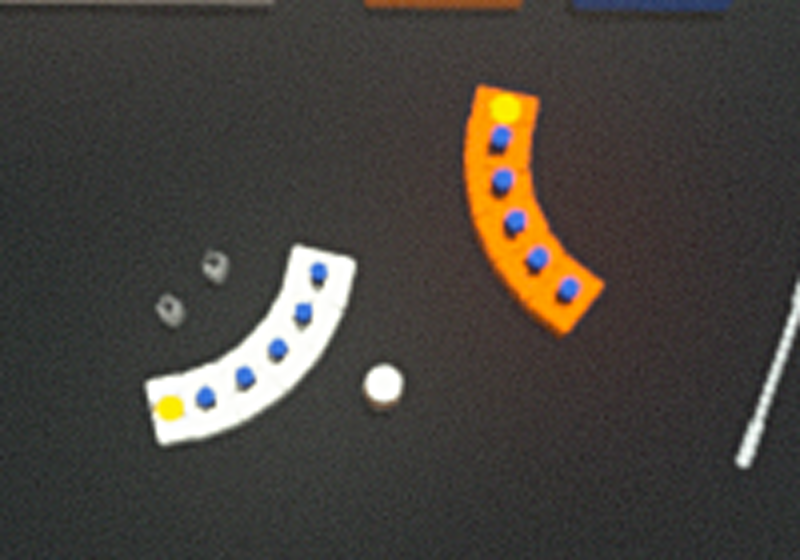

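View pics/sidec.png

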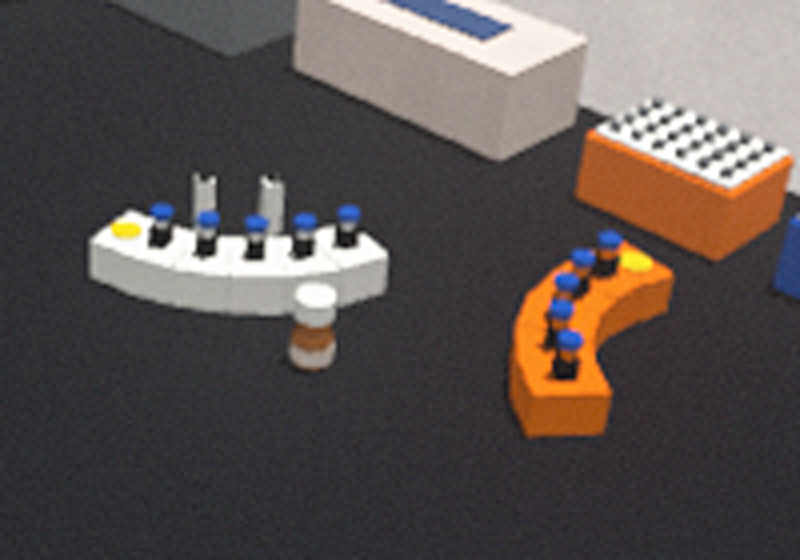

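```bash
cat >> h.py <<'E'
def blobs(img,box,kind='blue'):
    l,t,r,b=[int(x) for x in box]; hsv=cv2.cvtColor(img,cv2.COLOR_RGB2HSV)
    m=cv2.inRange(hsv,(100,110,60),(130,255,255)) if kind=='blue' else cv2.inRange(hsv,(20,140,120),(35,255,255))
    mm=np.zeros_like(m); mm[max(t,0):b,max(l,0):r]=m[max(t,0):b,max(l,0):r]
    n,lab,st,ce=cv2.connectedComponentsWithStats(mm)
    return [(round(ce[i][0],2),round(ce[i][1],2),int(st[i][4])) for i in range(1,n) if st[i][4]>=4]
E
python3 - <<'E'
from h import *
def ld(n): return cv2.cvtColor(cv2.imread(n),cv2.COLOR_BGR2RGB)
img=ld('pics/top0.png'); c=eyes.camera('top')
bl=blobs(img,(222,148,284,203)); ye=blobs(img,(222,148,284,203),'y')
print('top'); 
for u,v,a in bl: print(u,v,a,ray(c,u,v,.055).round(4))
for u,v,a in ye: print('y',u,v,a,ray(c,u,v,.03).round(4))
c=eyes.camera('side'); img=ld('pics/side0.png')
print('side')
for u,v,a in blobs(img,(260,192,340,236)): print(u,v,a,ray(c,u,v,.055).round(4))
for u,v,a in blobs(img,(260,192,340,236),'y'): print('y',u,v,a,ray(c,u,v,.03).round(4))
c=eyes.camera('top');print('vial',ray(c,190+384/4,90+383/4,.05), [ray(c,190+a/4,90+b/4,.043) for a,b in((170,310),(215,265))])
c=eyes.camera('wrist'); save('w0.png',c['img']); print(c['fx'],c['cx'],c['cy'],c['tool_from_camera'].round(3).tolist())
E
```

```text
top
269.14 157.71 14 [ 0.6125 -0.0061  0.055 ]
265.4 167.4 15 [0.5838 0.0046 0.055 ]
259.15 176.54 13 [0.5568 0.0225 0.055 ]
250.73 183.67 15 [0.5357 0.0467 0.055 ]
240.86 188.71 14 [0.5208 0.0751 0.055 ]
y 232.1 191.55 31 [0.5155 0.1023 0.03  ]
side
280.04 202.33 24 [0.5211 0.0764 0.055 ]
326.62 202.57 21 [ 0.6135 -0.004   0.055 ]
292.11 204.42 19 [0.5378 0.048  0.055 ]
303.36 205.32 22 [0.5569 0.0258 0.055 ]
315.64 204.68 22 [0.5836 0.0073 0.055 ]
y 271.0 207.0 19 [0.5148 0.1051 0.03  ]
vial [ 0.53102145 -0.055664    0.05      ] [array([0.58485205, 0.10107136, 0.043     ]), array([0.61854725, 0.06854033, 0.043     ])]
369.3443227720315 276.91191349703206 209.2780462048709 [[0.0, -0.956, -0.295, 0.076], [1.0, 0.0, -0.0, -0.0], [0.0, -0.295, 0.956, -0.143], [0.0, 0.0, 0.0, 1.0]]
```

View pics/w0.png

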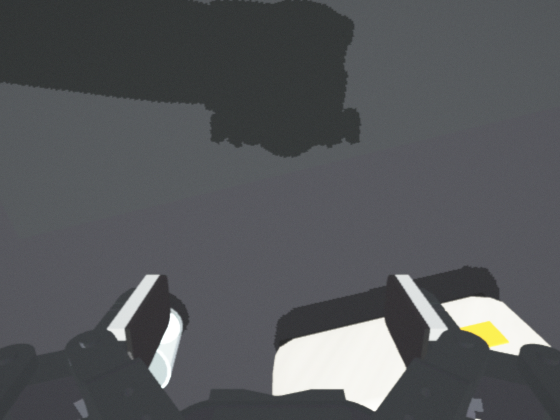

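Candidates: white tray with stopper row, dot end at top pixel (232,192), stoppers (241,189)→(269,158); the orange look-alike at (316,117)–(335,165) is rejected by colour. The close crop confirms that the white one has the yellow dot at its lower-left end, so stopper 1 is at (0.521, 0.076). I'll travel there high with the fingers shut.

Call:
servo_tool([
  {"delta_pos":[2.9,-3.7,0],"yaw":-0.04,"hand":-1},
  {"delta_pos":[2.9,-3.7,0],"yaw":-0.04,"hand":-1},
  {"delta_pos":[2.9,-3.7,0],"yaw":-0.04,"hand":-1},
  {"delta_pos":[2.9,-3.7,0],"yaw":-0.04,"hand":-1},
  {"delta_pos":[2.9,-3.7,0],"yaw":-0.04,"hand":-1},
], grip_force=20)

```text
time_s: 1.2
tcp_pos: [0.2858, 0.3713, 0.2315]
tool_rot: [3.141, 0.0, 2.695]
ft_force: [-0.4, 1.0, -0.2]
grip_width: 0.012
```

Call:
servo_tool([
  {"delta_pos":[2.9,-3.7,0],"yaw":-0.04,"hand":-1},
  {"delta_pos":[2.9,-3.7,0],"yaw":-0.04,"hand":-1},
  {"delta_pos":[2.9,-3.7,0],"yaw":-0.04,"hand":-1},
  {"delta_pos":[2.9,-3.7,0],"yaw":-0.04,"hand":-1},
  {"delta_pos":[0,0,0],"yaw":-0.04,"hand":-1},
])

```text
time_s: 1.7
tcp_pos: [0.4043, 0.2208, 0.2315]
tool_rot: [3.141, 0.003, 2.486]
ft_force: [-1.8, 0.4, 1.2]
grip_width: 0.0003
```

```bash
python3 - <<'E'
from h import *
s=robot.state(); print({k:np.round(s[k],4) for k in ('time_s','tcp_pos','tool_rot','joints','ft_force','grip_width')})
c=eyes.camera('wrist'); save('w1.png',c['img'])
E
```

```text
{'time_s': np.float64(1.7), 'tcp_pos': array([0.4043, 0.2208, 0.2315]), 'tool_rot': array([3.1411e+00, 2.6000e-03, 2.4863e+00]), 'joints': array([ 0.3633,  0.1449, -0.2281,  1.1961, -0.002 ,  1.0186]), 'ft_force': array([-1.7917,  0.4046,  1.2449]), 'grip_width': np.float64(0.0003)}
```

View pics/w1.png

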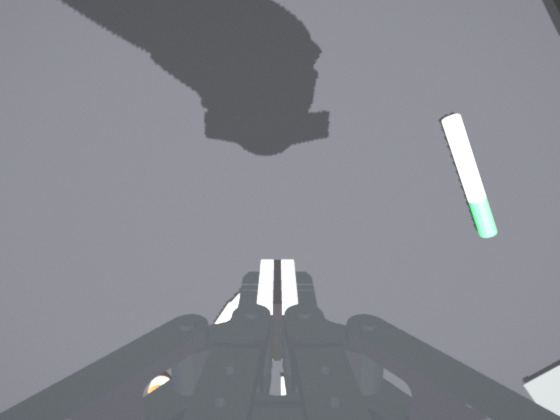

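The wrist view shows the fingers shut at (277,285) and hiding the tray behind them. The top and side estimates agree to 1–3 mm, so I'll fit the known arc to both.

```bash
cat > fit.py <<'E'
import numpy as np
from scipy.optimize import least_squares
top=np.array([[.5208,.0751],[.5357,.0467],[.5568,.0225],[.5838,.0046],[.6125,-.0061]])
side=np.array([[.5211,.0764],[.5378,.048],[.5569,.0258],[.5836,.0073],[.6135,-.004]])
def model(p):
    a=(2-np.arange(5))*0.032/0.130   # angle, y toward dot
    x=.13*(1-np.cos(a)); y=.13*np.sin(a)
    c,s=np.cos(p[2]),np.sin(p[2])
    return np.c_[p[0]+c*x-s*y,p[1]+s*x+c*y]
def fit(P): return least_squares(lambda p:(model(p)-P).ravel(),[.557,.024,2.4]).x
E
python3 - <<'E'
from fit import *
for P in (top,side,(top+side)/2):
    p=fit(P); print(p.round(4),(model(p)-P).round(4).tolist()); print(model(p).round(4).tolist())
E
```

```text
[0.5568 0.0228 0.8483] [[0.0001, -0.0001], [-0.0001, -0.0001], [-0.0, 0.0003], [-0.0006, 0.0001], [0.0006, -0.0002]]
[[0.5209, 0.075], [0.5356, 0.0466], [0.5568, 0.0228], [0.5832, 0.0047], [0.6131, -0.0063]]
[0.5575 0.0249 0.8523] [[0.0003, 0.0005], [-0.0016, 0.0007], [0.0006, -0.0009], [0.0003, -0.0003], [0.0004, 0.0]]
[[0.5214, 0.0769], [0.5362, 0.0487], [0.5575, 0.0249], [0.5839, 0.007], [0.6139, -0.004]]
[0.5571 0.0238 0.8503] [[0.0002, 0.0002], [-0.0008, 0.0003], [0.0003, -0.0003], [-0.0002, -0.0001], [0.0005, -0.0001]]
[[0.5212, 0.076], [0.5359, 0.0477], [0.5571, 0.0238], [0.5835, 0.0059], [0.6135, -0.0051]]
```

Call:
servo_tool([
  {"delta_pos":[2.9,-3.6,0],"yaw":0,"hand":-1},
  {"delta_pos":[2.9,-3.6,0],"yaw":0,"hand":-1},
  {"delta_pos":[2.9,-3.6,-2.0],"yaw":0,"hand":-1},
  {"delta_pos":[2.9,-3.6,-2.0],"yaw":-0.02,"hand":-1},
  {"delta_pos":[0,0,0],"yaw":0,"hand":-1},
])

```text
time_s: 2.25
tcp_pos: [0.5179, 0.078, 0.1889]
tool_rot: [-3.139, -0.001, 2.471]
ft_force: [-0.8, 0.6, 0.4]
grip_width: -0.0002
```

Call:
servo_tool([
  {"delta_pos":[0,0,-3],"yaw":0,"hand":-1},
  {"delta_pos":[0,0,-3],"yaw":0,"hand":-1},
  {"delta_pos":[0,0,-2.0],"yaw":0,"hand":-1},
  {"delta_pos":[0,0,0],"yaw":0,"hand":-1},
  {"delta_pos":[0,0,0],"yaw":0,"hand":-1},
])

```text
time_s: 2.75
tcp_pos: [0.516, 0.0822, 0.1121]
tool_rot: [-3.142, -0.001, 2.477]
ft_force: [-0.4, 0.0, 0.2]
grip_width: 0.0002
```

```bash
python3 - <<'E'
from h import *
s=robot.state(); print({k:np.round(s[k],4) for k in ('time_s','tcp_pos','tool_rot','ft_force','grip_width')})
c=eyes.camera('side'); save('s2.png',cv2.resize(c['img'][130:250,210:370],None,fx=5,fy=5,interpolation=cv2.INTER_CUBIC))
p=c['world_to_cam']@np.r_[s['tcp_pos'],1]; print((p[0]/p[2]*c['fx']+c['cx']-210)*5,(p[1]/p[2]*c['fy']+c['cy']-130)*5)
c=eyes.camera('top'); save('t2.png',cv2.resize(c['img'][110:230,200:340],None,fx=5,fy=5,interpolation=cv2.INTER_CUBIC))
E
```

```text
{'time_s': np.float64(2.75), 'tcp_pos': array([0.516 , 0.0822, 0.1121]), 'tool_rot': array([-3.1415e+00, -6.0000e-04,  2.4774e+00]), 'ft_force': array([-0.3595,  0.0499,  0.2265]), 'grip_width': np.float64(0.0002)}
336.87733326247866 263.7644419539217
```

View pics/s2.png

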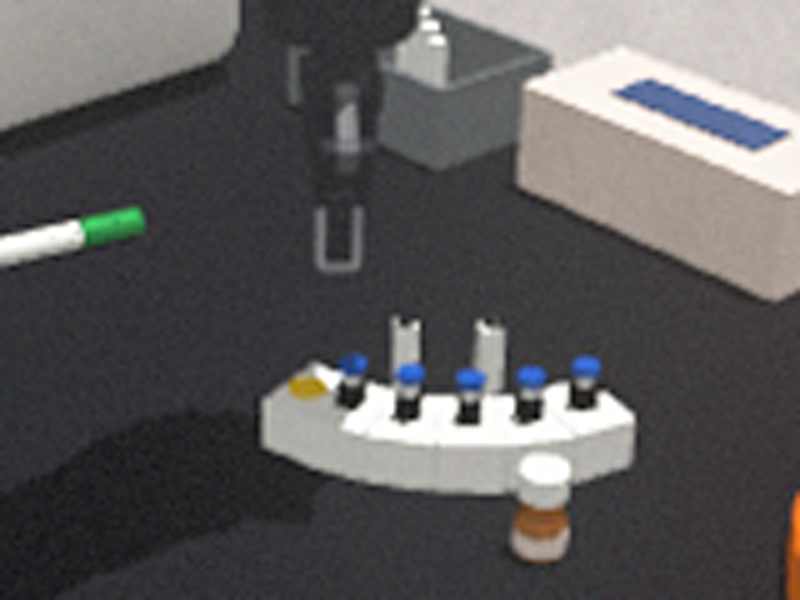

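View pics/t2.png

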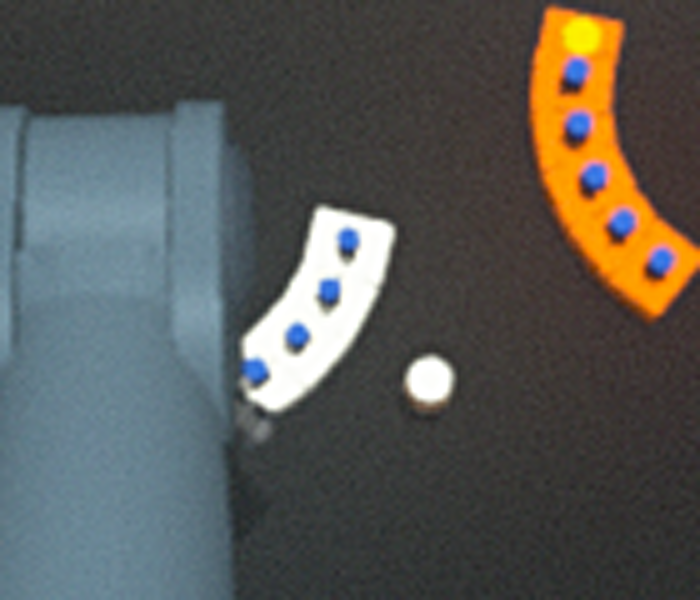

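The side view shows the fingertip end at (338,270), with stopper 1 below it at (352,365). I'll shift onto its axis and go down to just above it.

Call:
servo_tool([
  {"delta_pos":[0.5,-0.6,-1.5],"yaw":0,"hand":-1},
  {"delta_pos":[0,0,-1.5],"yaw":0,"hand":-1},
  {"delta_pos":[0,0,-1.5],"yaw":0,"hand":-1},
  {"delta_pos":[0,0,0],"yaw":0,"hand":-1},
  {"delta_pos":[0,0,0],"yaw":0,"hand":-1},
])

```text
time_s: 3.35
tcp_pos: [0.5222, 0.0755, 0.0678]
tool_rot: [3.141, 0.001, 2.476]
ft_force: [-0.5, 0.5, 0.1]
grip_width: -0.0003
```

```bash
python3 - <<'E'
from h import *
s=robot.state(); print({k:np.round(s[k],4) for k in ('time_s','tcp_pos','tool_rot','ft_force','grip_width')})
c=eyes.camera('side'); save('s3.png',cv2.resize(c['img'][170:250,250:350],None,fx=8,fy=7.5,interpolation=cv2.INTER_CUBIC))
E
```

```text
{'time_s': np.float64(3.35), 'tcp_pos': array([0.5222, 0.0755, 0.0678]), 'tool_rot': array([3.1406e+00, 1.0000e-03, 2.4761e+00]), 'ft_force': array([-0.533 ,  0.4792,  0.1463]), 'grip_width': np.float64(-0.0003)}
```

View pics/s3.png

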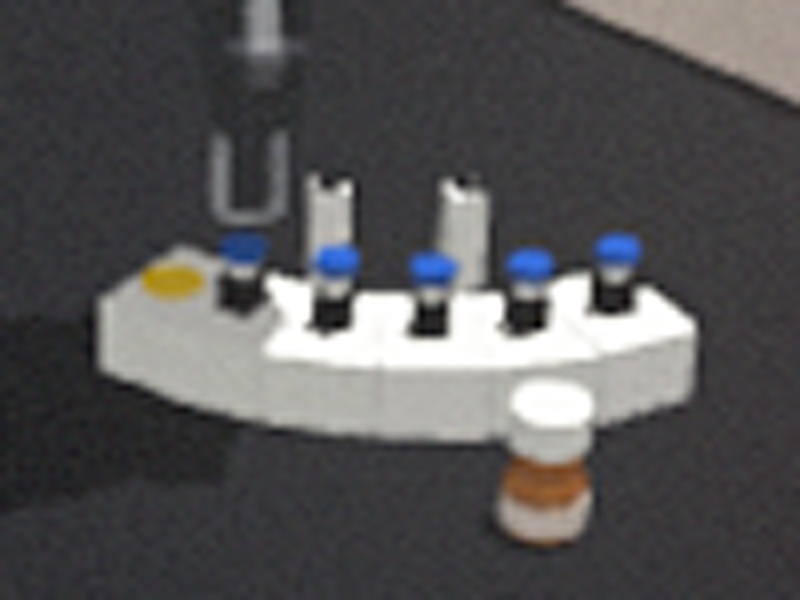

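Call:
servo_tool([
  {"delta_pos":[0,0,-0.5],"yaw":0,"hand":-1},
  {"delta_pos":[0,0,-0.4],"yaw":0,"hand":-1},
  {"delta_pos":[0,0,-0.2],"yaw":0,"hand":-1},
  {"delta_pos":[0,0,-0.2],"yaw":0,"hand":-1},
  {"delta_pos":[0,0,-0.1],"yaw":0,"hand":-1},
])

```text
time_s: 3.9
tcp_pos: [0.5216, 0.0753, 0.0528]
tool_rot: [3.141, 0.0, 2.476]
ft_force: [-0.2, 0.1, 4.1]
grip_width: 0.0002
```

Call:
servo_tool([
  {"delta_pos":[0,0,-0.1],"yaw":0,"hand":-1},
  {"delta_pos":[0,0,-0.1],"yaw":0,"hand":-1},
  {"delta_pos":[0,0,0],"yaw":0,"hand":-1},
])

```text
time_s: 4.2
tcp_pos: [0.5216, 0.0753, 0.0506]
tool_rot: [3.141, 0.0, 2.476]
ft_force: [-0.5, 0.0, 3.0]
grip_width: 0.0002
```

Call:
servo_tool([
  {"delta_pos":[0,0,-0.05],"yaw":0,"hand":-1},
  {"delta_pos":[0,0,-0.05],"yaw":0,"hand":-1},
  {"delta_pos":[0,0,0],"yaw":0,"hand":-1},
])

```text
time_s: 4.5
tcp_pos: [0.5216, 0.0753, 0.05]
tool_rot: [3.141, 0.0, 2.476]
ft_force: [-2.5, 0.0, 6.1]
grip_width: -0.0
```

Call:
servo_tool([
  {"delta_pos":[0,0,-0.05],"yaw":0,"hand":-1},
  {"delta_pos":[0,0,0],"yaw":0,"hand":-1},
])

```text
time_s: 4.7
tcp_pos: [0.5216, 0.0753, 0.05]
tool_rot: [3.141, 0.0, 2.476]
ft_force: [-2.7, -0.9, 10.1]
grip_width: 0.0003
```

Stopper 1 is home: z stays at 0.0500 while the force rises to 10 N. On to stopper 2 at (0.5359, 0.0477).

Call:
servo_tool([
  {"delta_pos":[0,0,1.0],"yaw":0,"hand":-1},
  {"delta_pos":[0,0,1.0],"yaw":0,"hand":-1},
  {"delta_pos":[0.7,-1.4,0],"yaw":0,"hand":-1},
  {"delta_pos":[0.7,-1.4,0],"yaw":0,"hand":-1},
  {"delta_pos":[0,0,0],"yaw":0,"hand":-1},
])

```text
time_s: 5.2
tcp_pos: [0.5372, 0.0449, 0.0691]
tool_rot: [3.141, 0.002, 2.473]
ft_force: [0.2, -0.5, 0.1]
grip_width: -0.0
```

Call:
servo_tool([
  {"delta_pos":[0,0,-0.4],"yaw":0,"hand":-1},
  {"delta_pos":[0,0,0],"yaw":0,"hand":-1},
  {"delta_pos":[0,0,0],"yaw":0,"hand":-1},
])

```text
time_s: 5.5
tcp_pos: [0.5347, 0.0475, 0.0645]
tool_rot: [-3.141, -0.001, 2.476]
ft_force: [-0.0, -0.5, -0.8]
grip_width: 0.0001
```

```bash
python3 - <<'E'
from h import *
s=robot.state(); print({k:np.round(s[k],4) for k in ('time_s','tcp_pos','tool_rot','ft_force','grip_width')})
c=eyes.camera('side'); save('s4.png',cv2.resize(c['img'][170:250,250:350],None,fx=8,fy=7.5,interpolation=cv2.INTER_CUBIC))
print(blobs(c['img'],(260,185,340,236)))
E
```

```text
{'time_s': np.float64(5.5), 'tcp_pos': array([0.5347, 0.0475, 0.0645]), 'tool_rot': array([-3.1409e+00, -1.3000e-03,  2.4760e+00]), 'ft_force': array([-0.0113, -0.5191, -0.797 ]), 'grip_width': np.float64(0.0001)}
[(np.float64(326.73), np.float64(202.5), 22), (np.float64(279.91), np.float64(204.91), 22), (np.float64(291.94), np.float64(204.59), 17), (np.float64(303.36), np.float64(205.32), 22), (np.float64(315.64), np.float64(204.68), 22)]
```

View pics/s4.png

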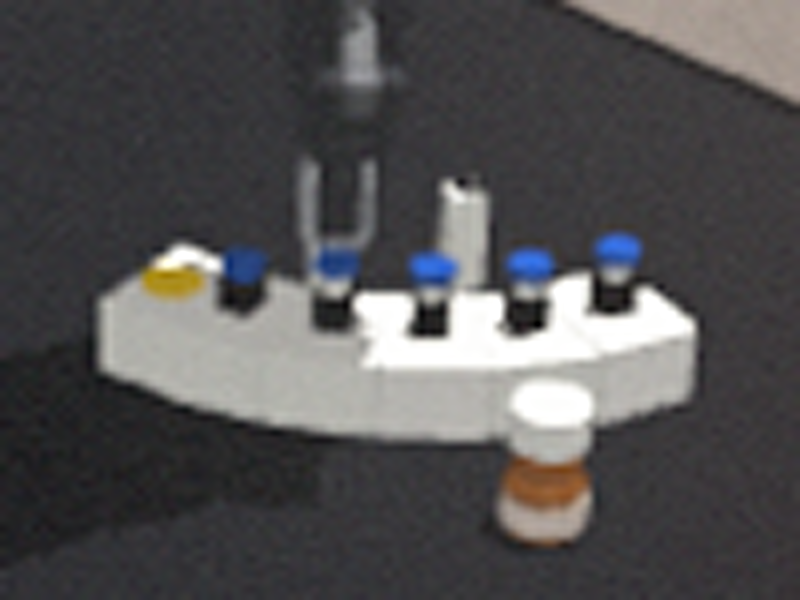

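Stopper 1's head has dropped from row 202.3 to 204.9 and sits on its cuvette. The tray has not moved. Pressing stopper 2.

Call:
servo_tool([
  {"delta_pos":[0.05,0,-0.5],"yaw":0,"hand":-1},
  {"delta_pos":[0,0,-0.3],"yaw":0,"hand":-1},
  {"delta_pos":[0,0,-0.2],"yaw":0,"hand":-1},
  {"delta_pos":[0,0,-0.2],"yaw":0,"hand":-1},
  {"delta_pos":[0,0,-0.15],"yaw":0,"hand":-1},
])

```text
time_s: 6.05
tcp_pos: [0.5361, 0.0475, 0.0517]
tool_rot: [3.141, 0.0, 2.476]
ft_force: [-0.1, 1.2, 4.7]
grip_width: 0.0001
```

Call:
servo_tool([
  {"delta_pos":[0,0,-0.1],"yaw":0,"hand":-1},
  {"delta_pos":[0,0,-0.05],"yaw":0,"hand":-1},
  {"delta_pos":[0,0,-0.05],"yaw":0,"hand":-1},
  {"delta_pos":[0,0,0],"yaw":0,"hand":-1},
])

```text
time_s: 6.45
tcp_pos: [0.5361, 0.0475, 0.05]
tool_rot: [3.141, -0.0, 2.476]
ft_force: [-2.2, 1.3, 6.2]
grip_width: 0.0003
```

Call:
servo_tool([
  {"delta_pos":[0,0,-0.05],"yaw":0,"hand":-1},
  {"delta_pos":[0,0,0],"yaw":0,"hand":-1},
])

```text
time_s: 6.65
tcp_pos: [0.5361, 0.0475, 0.05]
tool_rot: [3.141, 0.0, 2.476]
ft_force: [-2.5, 1.4, 9.7]
grip_width: 0.0003
```

Stopper 2 is home. Next is stopper 3 at (0.5571, 0.0238).

Call:
servo_tool([
  {"delta_pos":[0,0,1.0],"yaw":0,"hand":-1},
  {"delta_pos":[0,0,1.0],"yaw":0,"hand":-1},
  {"delta_pos":[1.0,-1.2,0],"yaw":0,"hand":-1},
  {"delta_pos":[1.1,-1.2,0],"yaw":0,"hand":-1},
  {"delta_pos":[0,0,0],"yaw":0,"hand":-1},
])

```text
time_s: 7.15
tcp_pos: [0.5596, 0.021, 0.0692]
tool_rot: [3.141, 0.003, 2.473]
ft_force: [-0.2, 0.1, -0.8]
grip_width: -0.0001
```

Call:
servo_tool([
  {"delta_pos":[0,0,-0.4],"yaw":0,"hand":-1},
  {"delta_pos":[0,0,0],"yaw":0,"hand":-1},
  {"delta_pos":[0,0,0],"yaw":0,"hand":-1},
])

```text
time_s: 7.45
tcp_pos: [0.5561, 0.0235, 0.0644]
tool_rot: [-3.141, -0.001, 2.476]
ft_force: [-0.2, 0.7, -0.4]
grip_width: 0.0003
```

Call:
servo_tool([
  {"delta_pos":[0,0,-0.5],"yaw":0,"hand":-1},
  {"delta_pos":[0,0,-0.3],"yaw":0,"hand":-1},
  {"delta_pos":[0,0,-0.2],"yaw":0,"hand":-1},
  {"delta_pos":[0,0,-0.2],"yaw":0,"hand":-1},
  {"delta_pos":[0,0,-0.15],"yaw":0,"hand":-1},
])

```text
time_s: 7.95
tcp_pos: [0.5567, 0.0235, 0.0517]
tool_rot: [3.141, -0.0, 2.476]
ft_force: [-2.6, 0.3, 4.2]
grip_width: -0.0
```

Call:
servo_tool([
  {"delta_pos":[0,0,-0.1],"yaw":0,"hand":-1},
  {"delta_pos":[0,0,-0.05],"yaw":0,"hand":-1},
  {"delta_pos":[0,0,-0.05],"yaw":0,"hand":-1},
  {"delta_pos":[0,0,-0.05],"yaw":0,"hand":-1},
  {"delta_pos":[0,0,0],"yaw":0,"hand":-1},
])

```text
time_s: 8.45
tcp_pos: [0.5567, 0.0235, 0.05]
tool_rot: [3.141, -0.0, 2.476]
ft_force: [-4.3, 1.9, 10.1]
grip_width: 0.0
```

Stopper 3 is home. Next is stopper 4 at (0.5835, 0.0059).

Call:
servo_tool([
  {"delta_pos":[0,0,1.0],"yaw":0,"hand":-1},
  {"delta_pos":[0,0,1.0],"yaw":0,"hand":-1},
  {"delta_pos":[1.35,-0.9,0],"yaw":0,"hand":-1},
  {"delta_pos":[1.35,-0.9,0],"yaw":0,"hand":-1},
  {"delta_pos":[0,0,0],"yaw":0,"hand":-1},
])

```text
time_s: 8.95
tcp_pos: [0.5866, 0.0041, 0.0701]
tool_rot: [3.14, 0.003, 2.474]
ft_force: [0.7, -0.5, -0.7]
grip_width: 0.0
```

Call:
servo_tool([
  {"delta_pos":[0,0,-0.4],"yaw":0,"hand":-1},
  {"delta_pos":[0,0,0],"yaw":0,"hand":-1},
  {"delta_pos":[0,0,0],"yaw":0,"hand":-1},
])

```text
time_s: 9.25
tcp_pos: [0.5829, 0.0057, 0.0647]
tool_rot: [-3.141, -0.001, 2.476]
ft_force: [0.7, 0.7, -0.4]
grip_width: 0.0
```

```bash
python3 - <<'E'
from h import *
s=robot.state(); print({k:np.round(s[k],4) for k in ('time_s','tcp_pos','tool_rot','ft_force','grip_width')})
c=eyes.camera('side'); save('s5.png',cv2.resize(c['img'][170:250,250:350],None,fx=8,fy=7.5,interpolation=cv2.INTER_CUBIC))
print(blobs(c['img'],(260,185,340,236)))
E
```

```text
{'time_s': np.float64(9.25), 'tcp_pos': array([0.5829, 0.0057, 0.0647]), 'tool_rot': array([-3.1410e+00, -1.3000e-03,  2.4762e+00]), 'ft_force': array([ 0.703 ,  0.7196, -0.4402]), 'grip_width': np.float64(0.0)}
[(np.float64(326.62), np.float64(202.57), 21), (np.float64(280.0), np.float64(204.83), 23), (np.float64(315.67), np.float64(205.17), 18), (np.float64(291.5), np.float64(207.5), 22), (np.float64(303.15), np.float64(208.15), 20)]
```

View pics/s5.png

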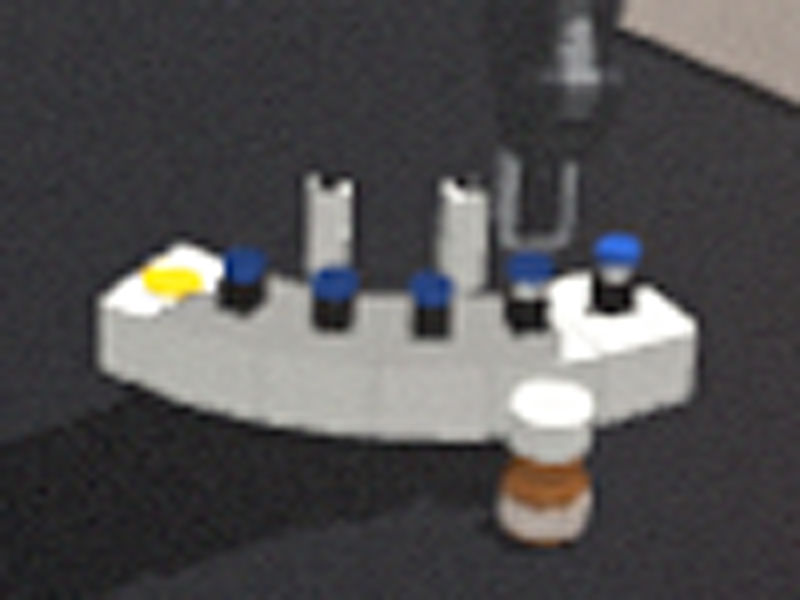

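Stoppers 1–3 (crop x 243, 335, 432) are seated with no white stem showing, and the tray has not moved. The fingers are over stopper 4 (530,265), so I press it now.

Call:
servo_tool([
  {"delta_pos":[0,0,-0.5],"yaw":0,"hand":-1},
  {"delta_pos":[0,0,-0.3],"yaw":0,"hand":-1},
  {"delta_pos":[0,0,-0.2],"yaw":0,"hand":-1},
  {"delta_pos":[0,0,-0.2],"yaw":0,"hand":-1},
  {"delta_pos":[0,0,-0.15],"yaw":0,"hand":-1},
])

```text
time_s: 9.8
tcp_pos: [0.5837, 0.0055, 0.0516]
tool_rot: [3.142, -0.001, 2.476]
ft_force: [-1.5, -0.5, 3.4]
grip_width: 0.0
```

Call:
servo_tool([
  {"delta_pos":[0,0,-0.1],"yaw":0,"hand":-1},
  {"delta_pos":[0,0,-0.05],"yaw":0,"hand":-1},
  {"delta_pos":[0,0,-0.05],"yaw":0,"hand":-1},
  {"delta_pos":[0,0,-0.05],"yaw":0,"hand":-1},
  {"delta_pos":[0,0,0],"yaw":0,"hand":-1},
])

```text
time_s: 10.3
tcp_pos: [0.5838, 0.0054, 0.05]
tool_rot: [3.141, -0.0, 2.476]
ft_force: [-3.8, 1.4, 10.1]
grip_width: 0.0002
```

Stopper 4 is home. Next is stopper 5 at (0.6135, −0.0051).

Call:
servo_tool([
  {"delta_pos":[0,0,1.0],"yaw":0,"hand":-1},
  {"delta_pos":[0,0,1.0],"yaw":0,"hand":-1},
  {"delta_pos":[1.5,-0.5,0],"yaw":0,"hand":-1},
  {"delta_pos":[1.5,-0.5,0],"yaw":0,"hand":-1},
  {"delta_pos":[0,0,0],"yaw":0,"hand":-1},
])

```text
time_s: 10.8
tcp_pos: [0.6167, -0.0056, 0.0701]
tool_rot: [3.14, 0.003, 2.475]
ft_force: [-0.6, 0.0, 1.3]
grip_width: -0.0
```

Call:
servo_tool([
  {"delta_pos":[0,0,-0.4],"yaw":0,"hand":-1},
  {"delta_pos":[0,0,0],"yaw":0,"hand":-1},
  {"delta_pos":[0,0,0],"yaw":0,"hand":-1},
])

```text
time_s: 11.1
tcp_pos: [0.6129, -0.0044, 0.0647]
tool_rot: [-3.141, -0.001, 2.476]
ft_force: [-0.3, -0.1, 0.8]
grip_width: 0.0
```

Call:
servo_tool([
  {"delta_pos":[0,0,-0.5],"yaw":0,"hand":-1},
  {"delta_pos":[0,0,-0.3],"yaw":0,"hand":-1},
  {"delta_pos":[0,0,-0.2],"yaw":0,"hand":-1},
  {"delta_pos":[0,0,-0.2],"yaw":0,"hand":-1},
  {"delta_pos":[0,0,-0.15],"yaw":0,"hand":-1},
])

```text
time_s: 11.6
tcp_pos: [0.6136, -0.0046, 0.0516]
tool_rot: [-3.141, -0.001, 2.476]
ft_force: [-3.0, 0.2, 3.7]
grip_width: -0.0001
```

Call:
servo_tool([
  {"delta_pos":[0,0,-0.1],"yaw":0,"hand":-1},
  {"delta_pos":[0,0,-0.05],"yaw":0,"hand":-1},
  {"delta_pos":[0,0,-0.05],"yaw":0,"hand":-1},
  {"delta_pos":[0,0,-0.05],"yaw":0,"hand":-1},
  {"delta_pos":[0,0,0],"yaw":0,"hand":-1},
])

```text
time_s: 12.1
tcp_pos: [0.6136, -0.0046, 0.05]
tool_rot: [-3.142, -0.0, 2.476]
ft_force: [-5.7, 0.6, 9.4]
grip_width: -0.0001
```

Stopper 5 is home. I'll rise only slightly and check before leaving.

Call:
servo_tool([
  {"delta_pos":[0,0,1.0],"yaw":0,"hand":-1},
  {"delta_pos":[0,0,1.2],"yaw":0,"hand":-1},
  {"delta_pos":[0,0,0],"yaw":0,"hand":-1},
])

```text
time_s: 12.4
tcp_pos: [0.6162, -0.005, 0.0735]
tool_rot: [3.139, 0.004, 2.476]
ft_force: [0.3, 0.4, -0.3]
grip_width: 0.0001
```

```bash
python3 - <<'E'
from h import *
c=eyes.camera('side'); save('s6.png',cv2.resize(c['img'][170:250,250:350],None,fx=8,fy=7.5,interpolation=cv2.INTER_CUBIC))
print(blobs(c['img'],(260,185,340,236)))
E
```

```text
[(np.float64(279.88), np.float64(204.68), 25), (np.float64(326.54), np.float64(205.15), 26), (np.float64(315.5), np.float64(207.18), 22), (np.float64(291.62), np.float64(207.43), 21), (np.float64(303.15), np.float64(208.15), 20)]
```

View pics/s6.png

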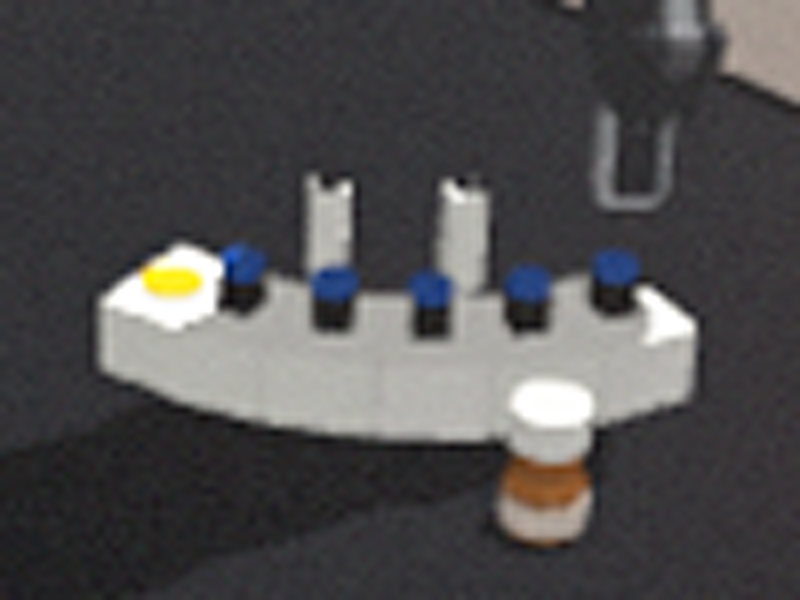

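All five heads are seated, and the tray, cuvettes and vial have not moved. Moving clear, straight up.

Call:
servo_tool([
  {"delta_pos":[0,0,3],"yaw":0,"hand":-1},
  {"delta_pos":[0,0,4],"yaw":0,"hand":-1},
  {"delta_pos":[0,0,4],"yaw":0,"hand":-1},
  {"delta_pos":[0,0,2],"yaw":0,"hand":-1},
  {"delta_pos":[0,0,0],"yaw":0,"hand":-1},
])

```text
time_s: 12.95
tcp_pos: [0.6166, -0.005, 0.2049]
tool_rot: [3.137, 0.006, 2.476]
ft_force: [0.5, 0.5, -0.3]
grip_width: 0.0002
```

Call:
servo_tool([
  {"delta_pos":[-3,3,0],"yaw":0,"hand":-1},
  {"delta_pos":[-3,3,0],"yaw":0,"hand":-1},
  {"delta_pos":[-3,3,0],"yaw":0,"hand":-1},
  {"delta_pos":[-3,3,0],"yaw":0,"hand":-1},
  {"delta_pos":[-3,3,0],"yaw":0,"hand":-1},
])

```text
time_s: 13.45
tcp_pos: [0.4618, 0.146, 0.1993]
tool_rot: [-3.14, -0.002, 2.475]
ft_force: [0.0, -0.2, -1.0]
grip_width: -0.0004
```

Call:
servo_tool([
  {"delta_pos":[-1,3,0],"yaw":0,"hand":-1},
  {"delta_pos":[0,3,0],"yaw":0,"hand":-1},
  {"delta_pos":[0,0,0],"yaw":0,"hand":-1},
  {"delta_pos":[0,0,0],"yaw":0,"hand":-1},
  {"delta_pos":[0,0,0],"yaw":0,"hand":-1},
])

```text
time_s: 13.95
tcp_pos: [0.4537, 0.2044, 0.2002]
tool_rot: [-3.14, -0.001, 2.475]
ft_force: [0.1, -0.0, -0.6]
grip_width: -0.0001
```

```bash
python3 - <<'E'
from h import *
from fit import *
s=robot.state(); print({k:np.round(s[k],4) for k in ('time_s','tcp_pos','qvel','ft_force')})
c=eyes.camera('side'); b=blobs(c['img'],(260,185,340,236)); print(b)
P=np.array([ray(c,u,v,.047)[:2] for u,v,a in sorted(b)]); print(P.round(4).tolist(), fit(P).round(4),(model(fit(P))-P).round(4).tolist())
print([r['extent'] for r in models.trace('side','tray')])
c=eyes.camera('top'); save('t7.png',c['img']); print(blobs(c['img'],(222,148,284,203)))
print([r['extent'] for r in models.trace('top','tray')])
E
```

```text
{'time_s': np.float64(13.95), 'tcp_pos': array([0.4537, 0.2044, 0.2002]), 'qvel': array([-0.0118, -0.0051,  0.0065,  0.004 ,  0.0054,  0.0017]), 'ft_force': array([ 0.0718, -0.0413, -0.5538])}
[(np.float64(280.12), np.float64(204.79), 24), (np.float64(326.41), np.float64(204.93), 27), (np.float64(291.57), np.float64(207.26), 23), (np.float64(315.4), np.float64(206.96), 25), (np.float64(303.22), np.float64(207.96), 23)]
[[0.5219, 0.0768], [0.5362, 0.048], [0.5569, 0.0258], [0.5848, 0.0086], [0.6145, -0.0032]] [0.5578 0.0253 0.8636] [[-0.0007, 0.0002], [0.0001, 0.0008], [0.0009, -0.0004], [-0.0003, -0.0009], [0.0, 0.0003]]
[[369.7, 206.8, 407.7, 261.4], [263.0, 202.1, 336.4, 226.8]]
[(np.float64(269.2), np.float64(157.87), 15), (np.float64(265.5), np.float64(168.0), 16), (np.float64(259.14), np.float64(176.71), 14), (np.float64(250.77), np.float64(183.85), 13), (np.float64(241.07), np.float64(188.93), 15)]
[[225.1, 154.0, 276.4, 200.2], [308.3, 114.6, 337.0, 171.9]]
```

View pics/t7.png

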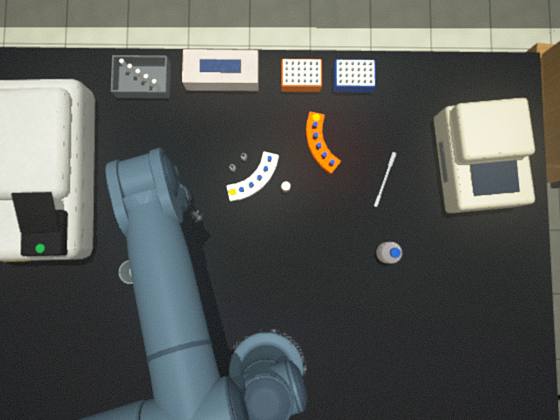

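The arm is clear. In the side view all stoppers sit at the z = 0.047 fit, and the tray and the other things I can see are where they were.

```bash
python3 -c "
from plant import robot; print(robot.hand_in())"
```

```text
the job is handed in; nothing more can be done
None
```

I pressed all five blue stoppers on the white tray home in order, starting at the yellow-dot end. I used shut fingertips and kept the TCP at or below about 7.4 cm from the first press to the last. Then I lifted clear and handed the job in at about 14 s of robot time.

- **Presses:** at each stopper the fingertip stopped at z = 0.0500 m, and the upward force rose from about 4 N while sliding to 9–10 N against the stop.
- **Final pictures:** in the side view all five heads sit on their cuvettes with no stem showing. In the top view the heads moved by at most 0.6 px. The spare cuvettes and vial stayed where they were in the side view.
- **What disagreed:** the side camera put the row about 2 mm further along y than the top camera, which is within calibration, so I used the average. Refitting the row from the final side view gave a 0.65° turn. Its residuals are nearly 1 mm and the top view does not show it, so I take it as pixel noise. Sideways forces while pressing reached about 6 N, with no visible tray shift.
- **Not checked:** the marker and most of the beaker were hidden by the arm in the last top picture. Each time the arm crossed near them, the fingertips were about 20 cm up.

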